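# Stop the grinder and lock it off for a wheel change

## Robot

A 6-joint arm with a two-finger parallel gripper is mounted at the origin on the work surface. World frame = base frame: x ahead of the robot, y to its left, z up, the work surface at z = 0. Lengths are in m, angles in rad, forces in N, time in s.
With the tool pointing down it reaches from about 0.25 to 0.725 m from the base axis. Payload 4 kg.
Tool frame: the origin (TCP) lies on the centre line of the jaws, within the pads' length; the fingertips stand 25 mm ahead of it and the grasp point (between the pads) lies 6 mm ahead of it; z points along the fingers, x is the direction in which the jaws open and shut, and the axes are right-handed (so a half turn about z gives the same grasp; the last joint's range is limited). The gripper opens to 85 mm and grips with 20 to 120 N. Pads are 22 mm wide; open, the fingers measure 114 mm over their backs; the gripper's body (76 mm by 85 mm) begins 54 mm behind the grasp point. The pads swing forward as they close: fully open they stand 13 mm farther back than shut.
Start: joints at [-1.169, 0.241, 0.005, 1.335, 0, 1.571], TCP at [0.196, -0.46, 0.256] pointing down, gripper open.
Joint ranges: [-2.72, 2.72], [-1.05, 1.87], [-1.09, 1.28], [-1.99, 2.15], [-1.42, 1.44], [-3.14, 3.14]. Speed limits (rad/s): [2.79, 2.79, 3.14, 3.14, 3.14, 3.14].

## Interface

Orientations are given as a unit quaternion [x, y, z, w].
In Python, from workcell import bot, imaging, order gives the robot as it stands.
- The arm moves only by the tool carry_out, never from a script. Its argument "moves" is a list of rows, each a list of 5 numbers: the shift along the tool's x, y, z scaled (see below), then the turn about the tool's z scaled (see below), then the opening, from -1 (shut) to 1 (fully open). In form: [[tx, ty, tz, roll, hand], ...]. A call has 1 to 20 rows; each row is the pose to reach, as a shift and turn from the pose commanded when the call began, along the tool's axes at that moment; what a row does not reach only later rows make up. The controller multiplies each number of a shift by 0.1 m and each number of a turn by 90 degrees. A row lasts 1/10 s, in which the tool goes at most 50 mm and 8.59 degrees, less where a joint would pass 70% of its speed; a pose out of reach is approached as far as the arm can. A call with a number of a shift or a turn outside -1 to 1 is refused whole. A call with a gripper value outside its range is refused whole. The fingers move at their own pace and stop on an object; the grip force is fixed at half the most. Time passes only in rows, so rows that repeat a pose let the fingers close. It gives the time, the measured TCP pose, the force and the opening at its end, in the units of the state.
- bot.get_obs(): the state, without advancing time (a new reading comes with each control period).
- imaging.camera(name): name is "scene" or "top"; returns the picture (400x640x3 uint8, red, green, blue); there is no depth.
- imaging.camera_model(name): a dict with "fovy" (degrees; the focal length in pixels is half the picture's height over the tangent of half this angle, whatever the lens; pixels are square), "cx", "cy" (the principal point, pixels), "dist" ([k1, k2, p1, p2, k3] as OpenCV has them; the pictures are not rectified), "eye" and "rotation" of the camera in the world. Camera axes: x right, y up, looking along -z (the intrinsics and any distortion apply to the point x, -y, -z); pixel columns grow to the right and rows downward; lengths in m; the calibration is good to about 2 mm. A picture is of the moment at which its call begins. camera_model takes no time and is no camera call.
- order.job_done(): hands the job in, once; it reports no verdict.
The state is a dict: "clock": time; "joint_pos": joint angles; "joint_vel": joint speeds; "tau": joint torques, N m; "eef_pos": TCP position; "tool_rot": TCP orientation; "ft_force": force on the tool from outside, world axes, zero at the start; "ft_torque": the same for the moment, N m; "grip_width": finger opening in m.
Only numpy, scipy, OpenCV 4.12 (cv2) and the standard library are available. Lean on these libraries where they do the work, as an engineer would, in place of code of your own. Each camera call takes 0.05 s, during which the arm holds its last target.

## Task

The grinder's wheel is to be changed, so make the machine safe at its own control station, the box with the green lid: with the fingertips press its red stop button right in and let it come back out, then push its red mushroom emergency stop down until it is fully in and stays latched, and withdraw. Press gently, without banging; do not press the green start button, do not touch the sander's white-lidded station, and do not shift or pick up anything lying on the bench.

Things in the scene. Friction and masses are not known exactly. Their poses are not given: they have to be found in the camera images.
- grinder_station: the grinder's control station: a control box with a GREEN lid. Screwed to the bench; box 74 mm (own x) x 176 mm (own y) x 58 mm tall, origin at the centre of its underside, z up. Along its own y axis stand a green start button (y = -55 mm), a red stop button (y = -8 mm) and a red mushroom emergency-stop head on a yellow disc (y = +54 mm), all on its lid and pressed straight down. Its cable gland is at the -y end.
- sander_station: the disc sander's control station, the same in size and layout but with a WHITE lid. To be left alone.
- grinder_stop_top (a point): centre of the top face of the red stop button on the green-lidded station: flat cap 27 mm across, 74 mm above the bench when out, standing 12 mm above its steel bezel (33 mm across)
- grinder_stop (a joint): travel of that stop button in m: 0 out, 0.006 fully in. Spring return: it starts to move at 0.8 N and is fully in at 5 N, against a hard stop; it works from 0.004 on and comes back out when let go
- grinder_estop_top (a point): centre of the top of the red emergency-stop mushroom head on the green-lidded station: 40 mm across (its top is flat over the middle 22 mm), 89 mm above the bench when out
- grinder_estop (a joint): travel of that mushroom head in m: 0 out, 0.006 fully in against a hard stop. No spring: it moves under a push of about 5 N and stays where it is left; latched from 0.005 on
- grinder_start (a joint): travel of the green start button on the green-lidded station in m (0 out, 0.006 in, same spring): flat cap 27 mm across, top 65.5 mm above the bench. To be left alone
- sander_stop_top (a point): centre of the top face of the red stop button on the white-lidded station: flat cap 27 mm across, 74 mm above the bench when out, standing 12 mm above its steel bezel (33 mm across)
- sander_stop (a joint): travel of that stop button in m: 0 out, 0.006 fully in. Spring return: it starts to move at 0.8 N and is fully in at 5 N, against a hard stop; it works from 0.004 on and comes back out when let go
- sander_estop_top (a point): centre of the top of the red emergency-stop mushroom head on the white-lidded station: 40 mm across (its top is flat over the middle 22 mm), 89 mm above the bench when out
- sander_estop (a joint): travel of that mushroom head in m: 0 out, 0.006 fully in against a hard stop. No spring: it moves under a push of about 5 N and stays where it is left; latched from 0.005 on
- sander_start (a joint): travel of the green start button on the white-lidded station in m (0 out, 0.006 in, same spring): flat cap 27 mm across, top 65.5 mm above the bench. To be left alone
- bowl_blank: turned dark wood pipe bowl blank standing upright, 44 mm across, 50 mm tall; loose, origin at the middle of its underside. To be left alone.
- finished_pipe: finished dark wood pipe standing on its flat bowl (42 mm across, 46 mm tall), black stem out to 120 mm along its own x axis; loose, origin at the middle of its underside (of the bowl). To be left alone.
- cork_block: cork sanding block, 60 x 100 x 28 mm tall; loose, origin at the middle of its underside. To be left alone.
- new_wheel: new white grinding wheel lying flat, 150 mm across, 20 mm thick; loose, origin at the middle of its underside. To be left alone.
- spanner: steel spanner 150 mm long lying flat; loose, origin at the middle of its underside. To be left alone.
- stain_bottle: small amber bottle, 42 mm across, 85 mm tall; loose, origin at the middle of its underside. To be left alone.
- wax_tin: flat blue wax tin, 81 mm across, 28 mm tall; loose, origin at the middle of its underside. To be left alone.
- file: flat file with a red handle, 280 mm long (along its own x axis, about 140 mm either way), 25 mm high, lying down; loose, origin at the middle of its underside. To be left alone.

How it is judged:
On the way, in this order (a step that is already met when the one before it is completed fails the run):
1. the grinder's red stop button is pressed in at least 4 mm by the fingers (value of joint grinder_stop above 0.004 m and contact force between the fingers and grinder_station above 0.5 N), for 0.05 s.
2. the stop button is let out again (value of joint grinder_stop below 0.001 m), for 0.05 s.
3. the grinder's emergency stop is pushed in at least 5 mm by the fingers (value of joint grinder_estop above 0.005 m and contact force between the fingers and grinder_station above 0.5 N), for 0.05 s.
At the end, for the whole second after the job is handed in: The grinder's emergency stop is in by at least 5 mm of its 6; its stop and start buttons are out (within 1 mm); the sander's three controls are out (within 1 mm); every loose thing is at rest within 12 mm of where it began (value of joint grinder_estop above 0.005 m and value of joint each of grinder_stop, grinder_start, sander_start, sander_stop, sander_estop below 0.001 m and distance of each of bowl_blank, finished_pipe, cork_block, new_wheel, spanner, stain_bottle, wax_tin, file from where it was at the start of the episode below 0.012 m and linear speed of each of bowl_blank, finished_pipe, cork_block, new_wheel, spanner, stain_bottle, wax_tin, file below 0.02 m/s); the robot touches nothing.
It fails at once if the grinder's green start button is pressed in more than 2 mm (value of joint grinder_start above 0.002 m).
It fails at once if the robot touches the sander's station (more than 1 N) (contact force between the arm and sander_station above 1 N).
It fails at once if the fingers touch the sander's station (more than 1 N) (contact force between the fingers and sander_station above 1 N).
It fails at once if the grinder's station is banged (more than 80 N) (contact force between any of the fingers, the arm and grinder_station above 80 N).
It fails at once if a loose thing on the bench is shifted, knocked or lifted by more than 12 mm (distance of any of bowl_blank, finished_pipe, cork_block, new_wheel, spanner, stain_bottle, wax_tin, file from where it was at the start of the episode above 0.012 m).
It also fails if it takes over 38 s, if anything falls off the work surface, if the arm or the gripper's body presses on something with over 40 N, if the wrist force passes 120 N, or if a joint passes its speed limit or range.

## Working session

There is one attempt and no reset: what is moved stays moved. The work goes in short steps, Python scripts to look and compute and a tool call to move; the robot and the scene stay as the last step left them, time stands still between calls to the robot, and variables do not carry over. Pictures are saved under pics/ and viewed, and the job is handed in when it is done.

Besides the shell and the picture viewer there is one more tool, called after "Call:" as name(argument=value, ...), one argument or row to a line, values as JSON. carry_out: Moves the arm, as the interface text tells. Its arguments: {"type":"object","properties":{"moves":{"type":"array","items":{"type":"array","items":{"type":"number","minimum":-1,"maximum":1}}}},"required":["moves"]}

```bash
mkdir -p pics; python3 - <<'E'
from workcell import bot, imaging, order
import cv2
for n in("scene","top"):
    cv2.imwrite(f"pics/{n}0.png",imaging.camera(n)[:,:,::-1]); print(imaging.camera_model(n))
print(bot.get_obs())
E
```

```text
{'fovy': 50.825001336013806, 'cx': 320.45193412717725, 'cy': 198.4755063246952, 'dist': array([-0.09764306,  0.        ,  0.        ,  0.        ,  0.        ]), 'eye': array([1.28958048, 0.18264476, 0.8819434 ]), 'rotation': array([0.23688007, 0.30253096, 0.73582   , 0.55761257])}
{'fovy': 44.29672029563151, 'cx': 327.6029091655431, 'cy': 203.7266950526601, 'dist': array([0.03170897, 0.        , 0.        , 0.        , 0.        ]), 'eye': array([0.25692267, 0.00276922, 1.50902936]), 'rotation': array([-0.06694867,  0.07031567,  0.71097655, -0.6964811 ])}
{'clock': 0.1, 'joint_pos': array([-1.16902328e+00,  2.41363090e-01,  3.86118081e-03,  1.33519323e+00,
        7.17280258e-06,  1.57085974e+00]), 'joint_vel': array([-0.00112557, -0.0003668 ,  0.00241809,  0.00054994,  0.00100775,
        0.0004648 ]), 'tau': array([-3.99640358e-04, -3.73136902e+01,  2.53010792e+01,  1.08469135e-02,
        1.05389425e-06,  1.50650794e-05]), 'eef_pos': array([ 0.19532597, -0.45971005,  0.25549007]), 'tool_rot': array([ 8.33963785e-01, -5.51818361e-01, -7.89825404e-04, -5.26841042e-04]), 'ft_force': array([ 0.07377756, -0.14226087, -0.26962884]), 'ft_torque': array([ 0.03957151, -0.00266052, -0.03387262]), 'grip_width': 0.08549233531744001}
```

View pics/scene0.png

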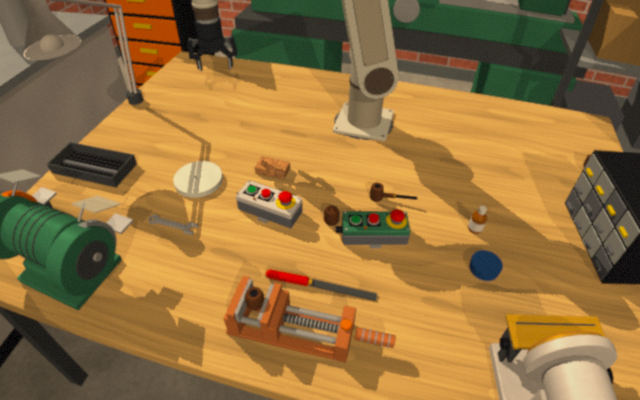

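View pics/top0.png

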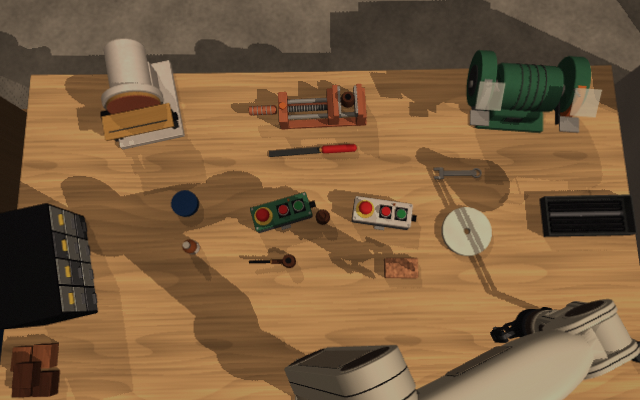

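The top view shows the green-lidded station with its e-stop near (263,214), stop near (283,210) and start near (297,205). The bowl blank is at (323,216), just past the start end. In the scene view the same controls are near (397,216), (374,219) and (355,220). Next I measure them in both views.

```bash
cat > h.py <<'E'
import numpy as np, cv2
from scipy.spatial.transform import Rotation as R
from workcell import imaging
def ray(n,p):
    m=imaging.camera_model(n); f=200/np.tan(np.radians(m['fovy']/2))
    K=np.array([[f,0,m['cx']],[0,f,m['cy']],[0,0,1]])
    q=cv2.undistortPoints(np.array([[p]],float),K,m['dist'])[0,0]
    return m['eye'],R.from_quat(m['rotation']).apply([q[0],-q[1],-1])
def onz(n,p,z):
    e,d=ray(n,p); return e+d*(z-e[2])/d[2]
def tri(p,q):
    e1,d1=ray('scene',p);e2,d2=ray('top',q)
    s=np.linalg.lstsq(np.c_[d1,-d2],e2-e1,rcond=None)[0]
    a=e1+d1*s[0];b=e2+d2*s[1]; return (a+b)/2,np.linalg.norm(a-b)
E
python3 - <<'E'
from h import *
for n,(x0,y0,x1,y1) in {'scene':(335,200,415,250),'top':(245,185,320,235)}.items():
    im=cv2.imread(f'pics/{n}0.png'); h=cv2.cvtColor(im,cv2.COLOR_BGR2HSV)
    hh=h[...,0].astype(int)
    red=((hh<6)|(hh>172))&(h[...,1]>150)&(h[...,2]>70)
    yel=(hh>20)&(hh<35)&(h[...,1]>130)&(h[...,2]>110)
    grn=(hh>45)&(hh<90)&(h[...,1]>90)
    for nm,m in(('red',red),('yel',yel),('grn',grn)):
        k=np.zeros(m.shape,np.uint8);k[y0:y1,x0:x1]=m[y0:y1,x0:x1]
        c,l,s,ce=cv2.connectedComponentsWithStats(k)
        for i in range(1,c):
            if s[i,4]>12: 
                p=ce[i]; print(n,nm,s[i],p.round(1),[onz(n,p,z)[:2].round(4).tolist() for z in(.058,.074,.089)])
    cv2.imwrite(f'pics/{n}_crop.png',cv2.resize(im[y0:y1,x0:x1],None,fx=8,fy=8,interpolation=cv2.INTER_NEAREST))
E
```

```text
scene red [391 210  14  12 127] [397.  215.5] [[0.493, 0.1857], [0.5085, 0.1856], [0.523, 0.1856]]
scene red [368 214  11   9  81] [373.3 217.9] [[0.5194, 0.1258], [0.5344, 0.1269], [0.5484, 0.128]]
scene yel [362 211  26   1  26] [374.5 211. ] [[0.4934, 0.1243], [0.5089, 0.1255], [0.5234, 0.1265]]
scene yel [386 215  23  14 135] [396.2 222.9] [[0.5205, 0.1875], [0.5354, 0.1874], [0.5494, 0.1873]]
scene grn [343 212  67  23 852] [369.4 225.2] [[0.5479, 0.1205], [0.5623, 0.1217], [0.5758, 0.1229]]
top red [279 205   9   9  61] [282.6 208.9] [[0.5295, 0.1282], [0.5265, 0.1268], [0.5237, 0.1255]]
top red [256 209  13  12 127] [262.1 214.5] [[0.5136, 0.1895], [0.5107, 0.1875], [0.5081, 0.1855]]
top grn [251 193  60  38 715] [282.9 211.4] [[0.5218, 0.1272], [0.5189, 0.1258], [0.5161, 0.1245]]
top grn [294 201   9   9  60] [297.9 205.1] [[0.5401, 0.0822], [0.5369, 0.0813], [0.534, 0.0805]]
```

View pics/top_crop.png

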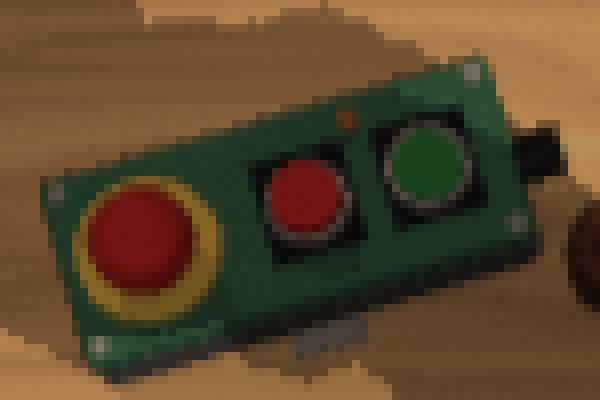

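View pics/scene_crop.png

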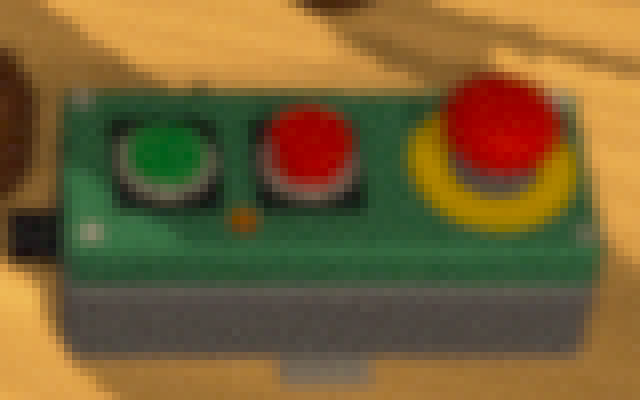

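Call:
carry_out(
  moves=[
    [0, 0, 0, 0, -1],
    [-0.1, -0.15, 0, 0, -1],
    [-0.25, -0.35, 0, 0, -1],
    [-0.45, -0.6, 0, 0, -1],
    [-0.65, -0.85, 0, 0, -1],
    [-0.76, -1, 0, 0, -1],
    [-0.76, -1, 0, 0, -1],
  ],
)

```text
clock: 0.8
eef_pos: [0.2585, -0.3493, 0.2563]
tool_rot: [0.835, -0.55, -0.0, -0.0]
ft_force: [0.4, -0.7, 1.3]
grip_width: 0.0002
```

```bash
python3 - <<'E'
from workcell import bot
o=bot.get_obs(); print({k:o[k] for k in('clock','joint_pos','eef_pos','tool_rot','ft_force','grip_width')})
E
```

```text
{'clock': 0.8, 'joint_pos': array([-9.33960008e-01,  1.11580079e-01, -1.53213535e-01,  1.30661390e+00,
        4.07523844e-04,  1.80258774e+00]), 'eef_pos': array([ 0.25849739, -0.34930095,  0.2563203 ]), 'tool_rot': array([ 8.34883143e-01, -5.50427109e-01, -2.16876350e-04, -2.96431403e-04]), 'ft_force': array([ 0.38067033, -0.74936033,  1.33594067]), 'grip_width': 0.0002497176196971887}
```

Call:
carry_out(
  moves=[
    [-0.05, -0.08, 0, -0.07, -1],
    [-0.1, -0.15, 0, -0.15, -1],
    [-0.2, -0.25, 0, -0.24, -1],
    [-0.28, -0.36, 0, -0.33, -1],
    [-0.36, -0.48, 0, -0.42, -1],
    [-0.45, -0.6, 0, -0.51, -1],
    [-0.53, -0.7, 0, -0.6, -1],
    [-0.61, -0.8, 0, -0.69, -1],
    [-0.69, -0.9, 0, -0.78, -1],
    [-0.74, -0.96, 0, -0.86, -1],
    [-0.76, -1, 0, -0.9, -1],
    [-0.76, -1, 0, -0.9, -1],
  ],
)

```text
clock: 2.0
eef_pos: [0.3203, -0.2425, 0.2562]
tool_rot: [0.993, 0.122, -0.0, 0.0]
ft_force: [-0.1, -0.1, -1.0]
grip_width: -0.0001
```

```bash
cat > go.py <<'E'
import sys,numpy as np
from workcell import bot
from scipy.spatial.transform import Rotation as R
o=bot.get_obs(); r=R.from_quat(o['tool_rot']); t=np.array(eval(sys.argv[1]))
print(o['clock'],o['joint_pos'].round(3),o['eef_pos'].round(4),o['ft_force'].round(2))
print('tool shift /0.1:',(r.inv().apply(t-o['eef_pos'])*10).round(3),'xaxis deg',np.degrees(np.arctan2(*r.as_matrix()[[1,0],0])), 'z',r.as_matrix()[:,2].round(4))
E
python3 go.py "[.528,.127,.256]"
```

```text
2.0 [-0.648  0.046 -0.226  1.299 -0.     0.678] [ 0.3203 -0.2425  0.2562] [-0.13 -0.15 -0.99]
tool shift /0.1: [ 2.911e+00 -3.081e+00  1.000e-03] xaxis deg 14.02469624417841 z [-1.e-04 -3.e-04 -1.e+00]
```

Call:
carry_out(
  moves=[
    [0.1, -0.1, 0, 0, -1],
    [0.3, -0.3, 0, 0, -1],
    [0.5, -0.53, 0, 0, -1],
    [0.75, -0.8, 0, 0, -1],
    [0.95, -1, 0, 0, -1],
  ],
)

```text
clock: 2.5
eef_pos: [0.3887, -0.1214, 0.2563]
tool_rot: [0.993, 0.121, 0.0, 0.0]
ft_force: [0.0, -0.9, 0.5]
grip_width: -0.0002
```

Call:
carry_out(
  moves=[
    [0.2, -0.22, 0, 0, -1],
    [0.4, -0.43, 0, 0, -1],
    [0.6, -0.64, 0, 0, -1],
    [0.8, -0.85, 0, 0, -1],
    [0.95, -1, 0, 0, -1],
  ],
)

```text
clock: 3.0
eef_pos: [0.457, -0.0013, 0.2562]
tool_rot: [0.993, 0.121, 0.0, 0.0]
ft_force: [-0.8, 0.2, 0.0]
grip_width: 0.0003
```

Call:
carry_out(
  moves=[
    [0.2, -0.22, 0, 0, -1],
    [0.4, -0.43, 0, 0, -1],
    [0.6, -0.64, 0, 0, -1],
    [0.8, -0.85, 0, 0, -1],
    [0.95, -1, 0, 0, -1],
    [0.95, -1, 0, 0, -1],
    [0.95, -1, 0, 0, -1],
  ],
)

```text
clock: 3.7
eef_pos: [0.524, 0.1174, 0.2557]
tool_rot: [0.993, 0.122, -0.001, 0.0]
ft_force: [-0.6, 0.3, 0.6]
grip_width: -0.0002
```

```bash
python3 go.py "[.528,.127,.256]"
```

```text
3.7 [ 2.210e-01  3.160e-01  1.050e-01  1.361e+00 -1.000e-03  1.548e+00] [0.524  0.1174 0.2557] [-0.61  0.26  0.62]
tool shift /0.1: [ 0.061 -0.083 -0.003] xaxis deg 13.967995926126807 z [-1.1e-03 -9.0e-04 -1.0e+00]
```

Call:
carry_out(
  moves=[
    [0.03, -0.04, 0.1, 0, -1],
    [0.06, -0.08, 0.3, 0, -1],
    [0.06, -0.08, 0.5, 0, -1],
    [0.06, -0.08, 0.7, 0, -1],
    [0.06, -0.08, 0.9, 0, -1],
    [0.06, -0.08, 1, 0, -1],
    [0.06, -0.08, 1, 0, -1],
    [0.06, -0.08, 1, 0, -1],
  ],
)

```text
clock: 4.5
eef_pos: [0.5281, 0.1269, 0.1567]
tool_rot: [0.993, 0.122, 0.0, -0.0]
ft_force: [0.9, 0.3, 0.2]
grip_width: -0.0002
```

```bash
python3 go.py "[.528,.127,.109]"; python3 - <<'E'
from h import *
a=cv2.resize(imaging.camera('scene')[170:270,310:440,::-1],None,fx=5,fy=5);cv2.imwrite('pics/s1.png',a)
E
```

```text
4.5 [ 0.236  0.387 -0.057  1.126 -0.     1.563] [0.5281 0.1269 0.1567] [0.86 0.25 0.24]
tool shift /0.1: [-0.001 -0.001  0.477] xaxis deg 13.976183810976712 z [ 5.e-04  1.e-04 -1.e+00]
```

View pics/s1.png

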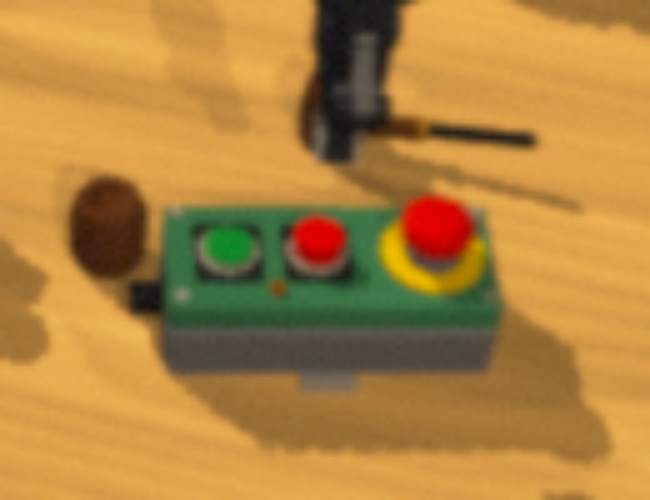

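The crop shows the fingertips (about 335,160, i.e. full-image 377,202) above and behind the red stop cap (320,240). That fits the tool still being 58 mm higher. Next I descend to just above the cap and check again.

Call:
carry_out(
  moves=[
    [0, 0, 0.1, 0, -1],
    [0, 0, 0.2, 0, -1],
    [0, 0, 0.3, 0, -1],
    [0, 0, 0.4, 0, -1],
    [0, 0, 0.47, 0, -1],
    [0, 0, 0.5, 0, -1],
    [0, 0, 0.5, 0, -1],
    [0, 0, 0.5, 0, -1],
  ],
)

```text
clock: 5.35
eef_pos: [0.5281, 0.1273, 0.1065]
tool_rot: [0.993, 0.122, 0.0, -0.0]
ft_force: [0.6, 0.6, 0.2]
grip_width: 0.0004
```

```bash
python3 go.py "[.528,.127,.093]"; python3 - <<'E'
from h import *
a=cv2.resize(imaging.camera('scene')[170:270,310:440,::-1],None,fx=5,fy=5);cv2.imwrite('pics/s2.png',a)
E
```

```text
5.35 [ 0.237  0.434 -0.128  1.008 -0.     1.563] [0.5281 0.1273 0.1065] [0.64 0.58 0.17]
tool shift /0.1: [-0.002  0.003  0.135] xaxis deg 14.02192172587299 z [ 4.e-04  1.e-04 -1.e+00]
```

View pics/s2.png

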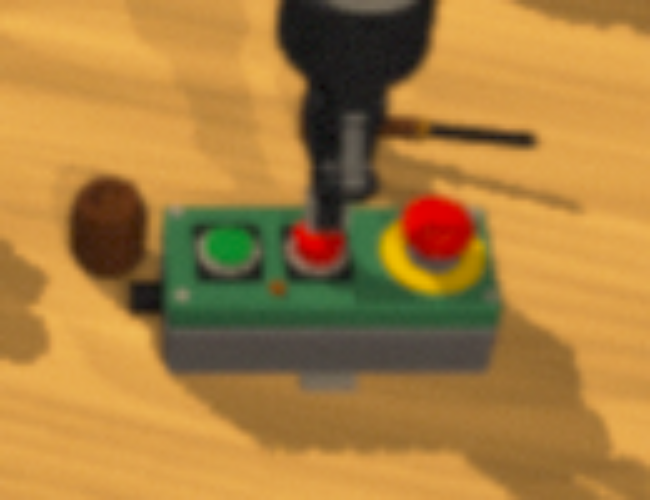

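The fingertips are now at crop (327,230), directly over the stop cap (320,240) and clear of the e-stop head. Next I press slowly.

Call:
carry_out(
  moves=[
    [0, 0, 0.02, 0, -1],
    [0, 0, 0.04, 0, -1],
    [0, 0, 0.06, 0, -1],
    [0, 0, 0.07, 0, -1],
    [0, 0, 0.08, 0, -1],
    [0, 0, 0.09, 0, -1],
    [0, 0, 0.1, 0, -1],
    [0, 0, 0.11, 0, -1],
    [0, 0, 0.11, 0, -1],
  ],
)

```text
clock: 6.3
eef_pos: [0.5278, 0.1272, 0.0954]
tool_rot: [0.993, 0.122, -0.0, 0.0]
ft_force: [-1.9, -0.7, 3.3]
grip_width: -0.0001
```

Call:
carry_out(
  moves=[
    [0, 0, 0.005, 0, -1],
    [0, 0, 0.01, 0, -1],
    [0, 0, 0.015, 0, -1],
    [0, 0, 0.02, 0, -1],
    [0, 0, 0.025, 0, -1],
    [0, 0, 0.025, 0, -1],
    [0, 0, 0.025, 0, -1],
  ],
)

```text
clock: 7.0
eef_pos: [0.5278, 0.1272, 0.0931]
tool_rot: [0.993, 0.122, 0.0, -0.0]
ft_force: [-2.9, -0.6, 6.1]
grip_width: 0.0003
```

Call:
carry_out(
  moves=[
    [0, 0, 0.003, 0, -1],
    [0, 0, 0.006, 0, -1],
    [0, 0, 0.006, 0, -1],
  ],
)

```text
clock: 7.3
eef_pos: [0.5278, 0.1273, 0.093]
tool_rot: [0.993, 0.122, 0.0, -0.0]
ft_force: [-3.5, -1.5, 9.3]
grip_width: 0.0
```

The tool has stopped at 93 mm while the force keeps climbing, so the button is against its hard stop. Next I let it out and rise.

Call:
carry_out(
  moves=[
    [0, 0, -0.03, 0, -1],
    [0, 0, -0.08, 0, -1],
    [0, 0, -0.15, 0, -1],
    [0, 0, -0.3, 0, -1],
    [0, 0, -0.45, 0, -1],
    [0, 0, -0.5, 0, -1],
    [0, 0, -0.5, 0, -1],
    [0, 0, -0.5, 0, -1],
  ],
)

```text
clock: 8.1
eef_pos: [0.5277, 0.1272, 0.1417]
tool_rot: [0.993, 0.122, -0.0, 0.0]
ft_force: [-1.2, 0.0, 0.5]
grip_width: 0.0
```

```bash
python3 go.py "[.511,.187,.1217]"
```

```text
8.1 [ 0.237  0.4   -0.08   1.092  0.     1.563] [0.5277 0.1272 0.1417] [-1.21  0.05  0.52]
tool shift /0.1: [-0.017 -0.621  0.2  ] xaxis deg 14.021925789213887 z [-5.e-04 -1.e-04 -1.e+00]
```

Call:
carry_out(
  moves=[
    [0, -0.1, 0, 0, -1],
    [0, -0.25, 0, 0, -1],
    [0, -0.4, 0, 0, -1],
    [-0.01, -0.55, 0, 0, -1],
    [-0.02, -0.62, 0, 0, -1],
    [-0.02, -0.62, 0.05, 0, -1],
    [-0.02, -0.62, 0.12, 0, -1],
    [-0.02, -0.62, 0.2, 0, -1],
    [-0.02, -0.62, 0.2, 0, -1],
    [-0.02, -0.62, 0.2, 0, -1],
  ],
)

```text
clock: 9.1
eef_pos: [0.5107, 0.1863, 0.1216]
tool_rot: [0.993, 0.122, -0.001, 0.0]
ft_force: [-0.8, 0.6, 0.8]
grip_width: 0.0001
```

```bash
python3 go.py "[.511,.187,.108]"; python3 - <<'E'
from h import *
a=cv2.resize(imaging.camera('scene')[170:270,310:440,::-1],None,fx=5,fy=5);cv2.imwrite('pics/s3.png',a)
E
```

```text
9.1 [ 0.35   0.421 -0.105  1.047 -0.     1.677] [0.5107 0.1863 0.1216] [-0.81  0.62  0.79]
tool shift /0.1: [ 0.005 -0.006  0.136] xaxis deg 13.972882024950735 z [-1.2e-03 -5.0e-04 -1.0e+00]
```

View pics/s3.png

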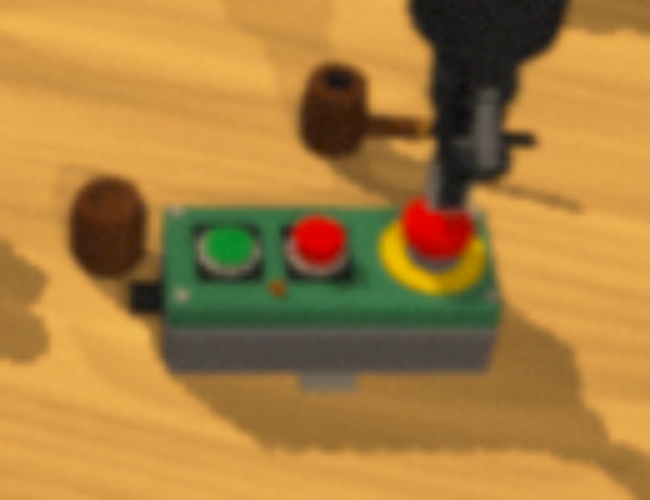

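The tip is at crop (450,208), over the mushroom head (437,225). The stop button (320,240) is back out. Next I push the mushroom down slowly.

Call:
carry_out(
  moves=[
    [0, 0, 0.02, 0, -1],
    [0, 0, 0.04, 0, -1],
    [0, 0, 0.06, 0, -1],
    [0, 0, 0.07, 0, -1],
    [0, 0, 0.08, 0, -1],
    [0, 0, 0.09, 0, -1],
    [0, 0, 0.1, 0, -1],
    [0, 0, 0.11, 0, -1],
    [0, 0, 0.12, 0, -1],
    [0, 0, 0.13, 0, -1],
    [0, 0, 0.13, 0, -1],
  ],
)

```text
clock: 10.25
eef_pos: [0.5109, 0.187, 0.1097]
tool_rot: [0.993, 0.122, 0.0, -0.0]
ft_force: [-1.9, -1.1, 5.1]
grip_width: 0.0001
```

Call:
carry_out(
  moves=[
    [0, 0, 0.005, 0, -1],
    [0, 0, 0.01, 0, -1],
    [0, 0, 0.015, 0, -1],
    [0, 0, 0.02, 0, -1],
    [0, 0, 0.02, 0, -1],
    [0, 0, 0.02, 0, -1],
  ],
)

```text
clock: 10.85
eef_pos: [0.511, 0.187, 0.1081]
tool_rot: [0.993, 0.122, 0.0, -0.0]
ft_force: [-2.5, -1.7, 9.2]
grip_width: -0.0001
```

Call:
carry_out(
  moves=[
    [0, 0, 0.005, 0, -1],
    [0, 0, 0.01, 0, -1],
    [0, 0, 0.01, 0, -1],
    [0, 0, 0.01, 0, -1],
  ],
)

```text
clock: 11.25
eef_pos: [0.511, 0.187, 0.108]
tool_rot: [0.993, 0.122, 0.001, -0.0]
ft_force: [-5.1, -2.0, 13.9]
grip_width: 0.0004
```

The tool has stopped at 108 mm and the force has reached 14 N, so the head is at its hard stop. Next I withdraw.

Call:
carry_out(
  moves=[
    [0, 0, -0.03, 0, -1],
    [0, 0, -0.08, 0, -1],
    [0, 0, -0.2, 0, -1],
    [0, 0, -0.4, 0, -1],
    [0, 0, -0.6, 0, -1],
    [0, 0, -0.8, 0, -1],
    [0, 0, -0.95, 0, -1],
    [0, 0, -1, 0, -1],
    [0, 0, -1, 0, -1],
  ],
)

```text
clock: 12.15
eef_pos: [0.5115, 0.1872, 0.2072]
tool_rot: [0.993, 0.122, 0.001, -0.0]
ft_force: [0.2, -0.2, 0.0]
grip_width: 0.0
```

Call:
carry_out(
  moves=[
    [-0.1, 0, -0.05, 0, -1],
    [-0.3, 0, -0.2, 0, -1],
    [-0.5, 0, -0.3, 0, -1],
    [-0.7, 0, -0.4, 0, -1],
    [-0.9, 0, -0.5, 0, -1],
    [-1, 0, -0.5, 0, -1],
    [-1, 0, -0.5, 0, -1],
    [-1, 0, -0.5, 0, -1],
  ],
)

```text
clock: 12.95
eef_pos: [0.4139, 0.1627, 0.2556]
tool_rot: [0.993, 0.122, -0.0, 0.0]
ft_force: [0.1, 0.3, -1.1]
grip_width: -0.0001
```

```bash
python3 go.py "[.511,.187,.108]"; python3 - <<'E'
from h import *
a=imaging.camera('scene')[:,:,::-1];cv2.imwrite('pics/s4.png',cv2.resize(a[140:290,140:520],None,fx=2,fy=2))
cv2.imwrite('pics/s4c.png',cv2.resize(a[170:270,310:440],None,fx=5,fy=5))
b=cv2.imread('pics/scene0.png'); d=cv2.absdiff(a.copy(),b).max(2); d[:,:]=(d>40)*255; cv2.imwrite('pics/d4.png',d)
E
```

```text
12.95 [ 0.375  0.132 -0.132  1.308 -0.     1.701] [0.4139 0.1627 0.2556] [ 0.11  0.25 -1.05]
tool shift /0.1: [ 1.002e+00 -1.000e-03  1.476e+00] xaxis deg 14.025770705216928 z [-3.e-04 -2.e-04 -1.e+00]
```

View pics/s4c.png

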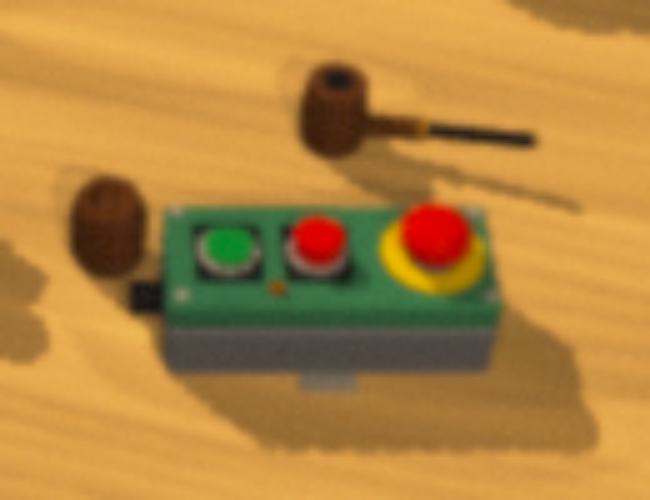

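View pics/d4.png

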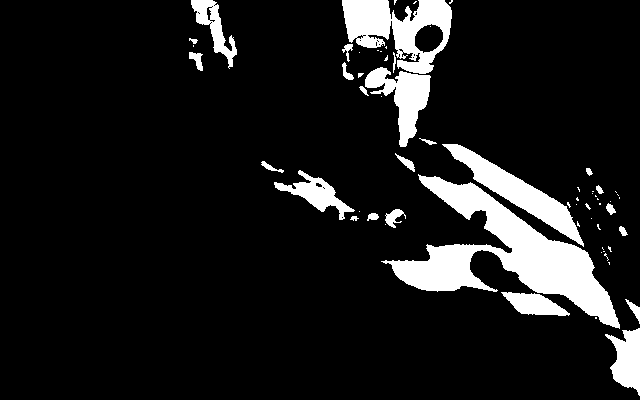

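The mushroom head (437,235) now sits visibly lower than before (its top edge was at row 195 and is now at 205). The stop (320,240) and start (228,248) buttons are out. The difference image shows changes only from the arm, its shadow and the e-stop, so nothing on the bench has moved.

```bash
python3 -c "
from workcell import order; print(order.job_done())"
```

```text
the job is handed in; nothing more can be done
None
```

I made the grinder safe at its green-lidded station and handed the job in at about 13 s of the 38 s allowed. No verdict was reported.

- **Stop button:** I pressed it with the shut fingertips until the tool stopped moving and the force rose to about 9 N, which means it was fully in. The pictures then showed it back out.
- **Emergency stop:** I pushed the mushroom head slowly down about 6 mm until the tool stopped at about 14 N, then withdrew. The last picture shows the head still lower than at the start, so it stayed in.
- **Everything else:** The start button looks out. I never went near the sander's station except to pass well above it. Comparing the scene camera's first and last pictures showed changes only from the arm, its shadow and the emergency stop, so nothing on the bench appears to have moved. I made no final check with the top camera.

The highest force I saw was about 15 N, well under the 80 N limit, though I only read it at the end of each move. No check failed. The two cameras disagreed by up to about 8 mm on the stop button's position. The raised sides of its cap account for most of that, so I used a point close to the top camera's reading.

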